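# Index a marking-out fixture and knock its punch down

### The job

On the indexing fixture, turn the round table by the crossbar on top of it until the table's pointer stands exactly opposite the nose of the index clip, and let go. Then hold the mallet and, with its face, knock the sprung punch fully down once or more to mark the blank, firmly but without pounding; never press the punch while the pointer is off the clip. Finally stand the mallet back on its rubber mat the same way up, leaving the table's setting, the clip and everything else on the bench as they are.

Things in the scene. Friction and masses are not known exactly. Their poses are not given: they have to be found in the camera images.
- fixture: Indexing fixture: grey base, radius 118 mm, 30 mm high, two low lugs; on it a turning table (radius 92 mm) with an aluminium blank, top 56 mm above the bench. On its own -y side a post (36 x 30 mm, 98 mm high, 138 mm from the axis) with an arm (76 to 98 mm high) that holds the punch in a sleeve (radius 14 mm, 100 mm high) 80 mm from the axis. Origin: on the axis, at bench level; z up.
- dial (a joint): Angle of the round table about the fixture's vertical axis, rad, positive anticlockwise seen from above; 0 when the pointer lies along the fixture's +x. It turns without end stops within more than a turn either way, either way round may be used. Stiff: it takes about 0.2 N m (5 N at a crossbar knob) to turn and it stays where it is left.
- dial_pointer (a point): Tip of the pointer, a flat dark steel pointed strip 30 mm long and 9 mm wide on the outer part of the blank, pointing outwards; the tip is 95 mm from the axis.
- handle (a joint): Angle of the crossbar relative to the round table, rad, positive anticlockwise. The worn crossbar has free play: it swings loosely between -0.2 and +0.2, and only at the end of this play does it drive the table.
- knob_a (a point): Centre of the top of one of the crossbar's two upright round black knobs (18 mm diameter, 42 mm from the axis at either end, tops 106 mm above the bench, free above the 100 x 18 mm bar, whose top is at 76 mm; hub between them radius 22 mm, 86 mm high). Mid-play the bar lies square to the pointer, this knob a quarter turn anticlockwise of it. Push it sideways with closed fingers.
- knob_b (a point): Centre of the top of the other knob, at the other end, the same size.
- clip_mark (a point): The index mark: the point of the inward nose of the index clip, a steel block 18 x 18 x 20 mm with a small screw on top, clamped on the rim of the base just outside the round table; this point is 95 mm from the axis. The clip was set beforehand (about the fixture's +x side) and must not be shifted.
- punch (a joint): How far the sprung punch is down, m: 0 up, 0.008 fully home on its stop. Its spring takes 3 N to start and 10 N fully down, and it springs back up when released.
- punch_top (a point): Centre of the flat round top of the punch, 22 mm diameter, 125 mm above the bench when up.
- mallet: Short mallet standing on one of its two striking faces: head 50 x 50 mm, 75 mm tall, rubber faces below and above; wooden handle 22 x 22 mm that sticks out level towards its own -x from the head's side (from 20 to 145 mm from the head's centre), its centre line 37.5 mm above the lower face. 0.3 to 0.55 kg, nearly all in the head. Origin: centre of the lower face; z up.
- mallet_grip (a point): Point on the centre line of the mallet's handle, 52 mm from the centre of its head: a good place to grip from above.
- mat: Black rubber mat fixed to the bench, 200 mm (x) by 220 mm (y), 6 mm thick. Origin: centre of the underside.
- spare_punch: Bystander: a plain steel rod 14 mm thick, 90 mm long, lying on the mat.
- washer: Bystander: a steel ring, 52 mm across, 8 mm thick, flat on the bench.
- tape_measure: Bystander: tape measure, 70 x 45 x 60 mm.
- wood_block: Bystander: drilled wooden block 120 x 80 x 45 mm.
- wrench: Bystander: steel wrench lying on the bench.
- screwdriver: Bystander: screwdriver lying on the bench.
- pipe_offcut: Bystander: short steel pipe, 42 mm across, 70 mm tall, standing on the bench.
Things that resemble listed ones, but are neither listed nor needed, are in the scene too. What is shaped like the mallet but blue is not meant.

How it is judged (in metres and radians):
On the way, in this order (a step that is already met when the one before it is completed fails the run):
1. the pointer stands within 5 mm of the clip's mark, the table at rest and the robot off the fixture (horizontal distance between dial_pointer and clip_mark below 0.005 m and velocity of joint dial between -0.05 and 0.05 rad/s and contact force between each of the arm, the fingers and fixture below 0.2 N), for 0.2 s.
2. the punch is driven fully down (7 mm or more of 8) by the mallet, not by the fingers, with the pointer within 5 mm of the mark (value of joint punch above 0.007 m and contact force between mallet and fixture above 3 N and contact force between the fingers and fixture below 0.2 N and horizontal distance between dial_pointer and clip_mark below 0.005 m), for 0.02 s.
At the end, for the whole second after the job is handed in: The pointer tip is within 5 mm of the clip's mark, the punch is up again (within 1.5 mm), and the mallet stands the way up it began on the mat (head centre over the mat, upright within 0.15 rad), released and at rest (horizontal distance between dial_pointer and clip_mark below 0.005 m and value of joint punch below 0.0015 m and angle between mallet's own z axis and vertical below 0.15 rad and height (world z) of mallet below 0.012 m and x of mallet in the frame of mat between -0.095 and 0.095 m and y of mallet in the frame of mat between -0.105 and 0.105 m and linear speed of mallet below 0.02 m/s); the robot touches nothing.
It fails at once if the punch is pressed more than 3 mm while the pointer is more than 6 mm off the mark (value of joint punch above 0.003 m and horizontal distance between dial_pointer and clip_mark above 0.006 m).
It fails at once if the mallet pounds the fixture with more than 70 N (contact force between mallet and fixture above 70 N).
It fails at once if the index clip is shifted by more than 4 mm (distance of clip_mark from where it was at the start of the episode above 0.004 m).
It fails at once if a bystander is moved by more than 30 mm (distance of any of spare_punch, washer, tape_measure, wood_block, wrench, screwdriver, pipe_offcut from where it was at the start of the episode above 0.03 m).
It also fails if it takes over 72 s, if anything falls off the work surface, if the arm or the gripper's body presses on something with over 40 N, if the wrist force passes 120 N, or if a joint passes its speed limit or range.

### The arm

A 6-joint arm with a two-finger parallel gripper is mounted at the origin on the work surface. World frame = base frame: x ahead of the robot, y to its left, z up, the work surface at z = 0. Lengths are in mm, angles in rad, forces in N, time in s.
With the tool pointing down it reaches from about 275 to 750 mm from the base axis. Payload 10.2 kg.
Tool frame: the origin (TCP) lies between the finger pads; the fingertips stand 25 mm ahead of it and the grasp point (between the pads) lies 6 mm ahead of it; z points along the fingers, y is the line along which they close (so a half turn about z gives the same grasp; the last joint's range is limited). The gripper opens to 85 mm and grips with 20 to 120 N. Pads are 22 mm wide; open, the fingers measure 114 mm over their backs; the gripper's body (76 mm by 85 mm) begins 54 mm behind the grasp point. The pads swing forward as they close: fully open they stand 13 mm farther back than shut.
Start: joints at [0.885, 0.313, 1.498, -0, 1.331, -0.223], TCP at [234.402, 469.773, 218.794] pointing down, gripper open.
Joint ranges: [-2.94, 2.94], [-0.97, 2.17], [0.19, 2.56], [-1.23, 4.37], [0.02, 3.11], [-2.88, 2.88]. Speed limits (rad/s): [2.39, 2.39, 3.01, 3.14, 3.14, 3.14].

### API

Orientations are given as a unit quaternion [w, x, y, z].
In Python, from rig import ctrl, eyes, finish_job gives the robot as it stands.
- The arm moves only by the tool step_arm, never from a script. Its argument "increments" is a list of rows, each an object of numbers: "dx", "dy", "dz": the shift along the tool's x, y, z in units of 25 mm (1.0 is 25 mm); "wx", "wy", "wz": the turn, a rotation vector about the tool's x, y, z in units of 6 degrees (1.0 is 6 degrees). A call has 1 to 5 rows; each row shifts and turns the commanded pose from where the row before left it, along the tool's axes as they then stand; what a row does not reach is not made up. A row lasts 1/10 s, in which the tool goes at most 50 mm and 8.59 degrees, less where a joint would pass 70% of its speed; a pose out of reach is approached as far as the arm can. A call is refused whole if a number of a shift passes 1 or a number of a turn 1, either way. A call with a gripper value outside its range is refused whole. "fingers" is the finger opening in mm, from 0 to 85.4, set as the call begins (left out, the last holds). The fingers move at their own pace and stop on an object; "squeeze" is the grip in N (left out, the last holds). Time passes only in rows, so rows that do not move let the fingers close. It gives the time, the measured TCP pose, the force, the opening and the grip force at its end, in the units of the state.
- ctrl.sense(): the state, without advancing time (a new reading comes with each control period).
- eyes.capture(name): name is "scene" or "top"; returns a dict with "frame" (384x512x3 uint8, blue, green, red), "fx", "fy", "cx", "cy" (pixels), "R" (3x3) and "t" (3): a world point X has camera coordinates R X + t. Camera axes: x right, y down, z forward; pixel columns grow to the right and rows downward; lengths in mm; the calibration is good to about 2 mm. A picture is of the moment at which its call begins. There is no depth.
- finish_job(): hands the job in; it is judged then, once.
Trained networks look in the newest picture that a camera, given by its name, has taken for a name from the list of things; names that differ only in an ending like _2 or _b are one class to them, and where a whole thing is asked for, a point or a joint stands for the part that bears it (a point fixed in the world has none). Each returns a list of dicts, best first, with "p" (0 to 1); they miss things now and then, are a little off and sometimes report something else, mostly with a low value. They report only what shows in the picture. A call takes as long as a camera call. They do not tell look-alikes from the thing itself.
- eyes.cut_out(camera, label): "mask" (384x512 bool, what is visible of it).
- eyes.landmark_of(camera, label): "point" ([x, y, z] in mm, in the coordinates of the camera as it stood for that picture, good to about 4 mm: a listed point, or the origin of a listed thing).
The state is a dict: "time_s": time; "joints": joint angles; "dq": joint speeds; "tau": joint torques, N m; "eef_pos": TCP position; "ee_rot": TCP orientation; "force": force on the tool from outside, world axes, zero at the start; "wrist_torque": the same for the moment, N m; "grip_width": opening from 0.0 (shut) to 1.0 (fully open); "grip_force": force on a finger pad.
Only numpy, scipy, OpenCV 4.12 (cv2) and the standard library are available. Lean on these libraries where they do the work, as an engineer would, in place of code of your own. Each camera call takes 0.05 s, during which the arm holds its last target. There are 200 camera calls.

## Working session

There is one attempt and no reset: what is moved stays moved. The work goes in short steps, Python scripts to look and compute and a tool call to move; the robot and the scene stay as the last step left them, time stands still between calls to the robot, and variables do not carry over. Pictures are saved under pics/ and viewed, at most 10 in all, crops included, and the job is handed in when it is done.

Besides the shell and the picture viewer there is one more tool, called after "Request:" by a JSON object that holds its "fn" and its "kwargs", one argument or row to a line. step_arm: Moves the arm, as the interface text tells. Its arguments: {"type":"object","properties":{"increments":{"type":"array"},"fingers":{"type":"number"},"squeeze":{"type":"number"}},"required":["increments"]}

```bash
ls; mkdir -p pics; cat > h.py <<'E'
from rig import ctrl, eyes, finish_job
import numpy as np, cv2
def snap(cam,save=None):
    c=eyes.capture(cam); c['R']=np.array(c['R']); c['t']=np.array(c['t'])
    if save: cv2.imwrite('pics/'+save,c['frame'])
    return c
def lm(c,cam,label,n=3):
    return [(round(d['p'],2),(c['R'].T@(np.array(d['point'])-c['t'])).round(1)) for d in eyes.landmark_of(cam,label)[:n]]
def px(c,X):
    v=c['R']@np.array(X,float)+c['t']; return (v[0]/v[2]*c['fx']+c['cx'],v[1]/v[2]*c['fy']+c['cy'])
def onz(c,u,v,z):
    d=c['R'].T@np.array([(u-c['cx'])/c['fx'],(v-c['cy'])/c['fy'],1]); o=-c['R'].T@c['t']; return o+d*(z-o[2])/d[2]
E
python3 - <<'E'
from h import *
for cam in ('scene','top'):
    c=snap(cam,cam+'1.png'); print(cam,(-c['R'].T@c['t']).round(0),c['fx'])
    for l in 'fixture dial_pointer knob_a clip_mark punch_top mallet mallet_grip mat spare_punch tape_measure wood_block pipe_offcut'.split(): print(l,lm(c,cam,l))
print(ctrl.sense())
E
```

```text
pics
scene [1054.  -45.  859.] 350.345661420829
fixture [(0.67, array([528.1, 203. ,  -2.2])), (0.35, array([ 540.5, -196. ,    1.6]))]
dial_pointer [(0.7, array([439.9, 219.7,  62.1]))]
knob_a [(0.87, array([537.9, 158.9, 104.3])), (0.68, array([531.4, 244.8, 107.1]))]
clip_mark [(0.48, array([611.4, 254.7,  36.7]))]
punch_top [(0.6, array([558.9, 128.8, 124.8]))]
mallet [(0.96, array([ 236.1, -384.3,    2.5])), (0.89, array([ 573.9, -164.1,    4.5])), (0.69, array([ 519.5, -152.8,   41.1]))]
mallet_grip [(0.93, array([ 237.1, -328.7,   37.3])), (0.86, array([ 523.2, -152.5,   42.7]))]
mat [(0.8, array([ 542.3, -196.2,    4.9]))]
spare_punch [(0.41, array([ 516.4, -274. ,    6.6]))]
tape_measure [(0.59, array([ 7.509e+02,  1.629e+02, -1.000e-01])), (0.44, array([ 522.7, -152. ,   40.9])), (0.16, array([ 540.3, -195.6,    2. ]))]
wood_block [(0.7, array([779.9, -74.3,  -1.1]))]
pipe_offcut [(0.73, array([ 503.5, -449.3,   -3.1])), (0.47, array([533.7, 249.5, 107.2]))]
top [ 431.   19. 1186.] 409.70167476155115
fixture [(0.8, array([5.337e+02, 2.085e+02, 5.000e-01])), (0.65, array([44
[... 774 characters left out ...]
   -5.3]))]
{'time_s': 1.3, 'joints': array([ 8.84646844e-01,  3.12911705e-01,  1.49772024e+00,  1.46526360e-05,
        1.33096555e+00, -2.23404465e-01]), 'dq': array([-0.00145318,  0.00097876,  0.00126013,  0.00039953, -0.00114686,
       -0.00174255]), 'tau': array([ 7.03921833e-04, -4.12160897e+01, -2.59894842e+01, -1.33752255e-04,
        5.32255217e-04,  1.45104281e-05]), 'eef_pos': array([234.37783171, 469.78754195, 218.78055423]), 'ee_rot': array([-7.45641475e-06,  2.29315368e-01,  9.73352178e-01,  9.51786977e-07]), 'force': array([0.22556685, 0.1808539 , 0.34438185]), 'wrist_torque': array([-0.01134355, -0.00503573,  0.03757596]), 'grip_force': 0.0, 'grip_width': 0.9948977112621622}
```

View pics/top1.png

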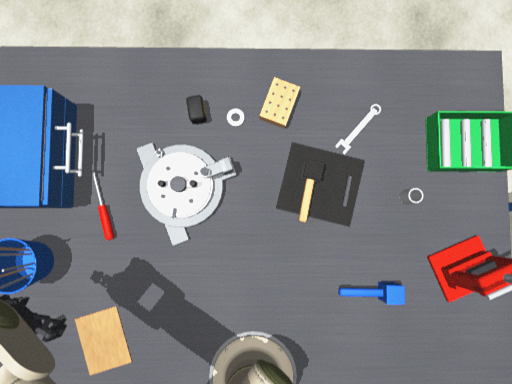

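View pics/scene1.png

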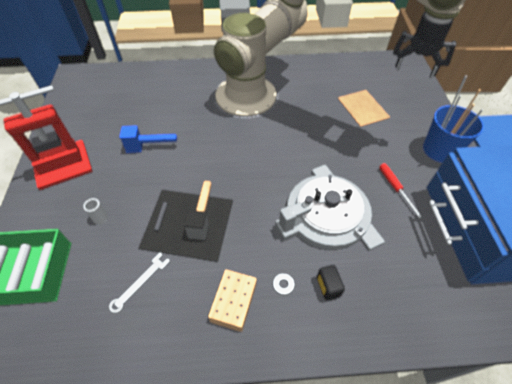

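The pictures show the fixture at about (180,184) in the top view, the pointer at the bottom and the arm with the punch at the right. The wooden-handled mallet is on the mat at (310,180). I'll zoom in on the fixture and the mallet next.

```bash
python3 - <<'E'
import cv2,numpy as np
a=cv2.imread('pics/top1.png');b=cv2.imread('pics/scene1.png')
f=lambda i,x,y,w,h:cv2.resize(i[y:y+h,x:x+w],(400,300),interpolation=cv2.INTER_CUBIC)
cv2.imwrite('pics/z1.png',np.vstack([np.hstack([f(a,125,140,120,90),f(b,270,165,120,90)]),np.hstack([f(a,265,135,120,90),f(b,140,170,120,90)])]))
E
```

```text
(no output)
```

View pics/z1.png

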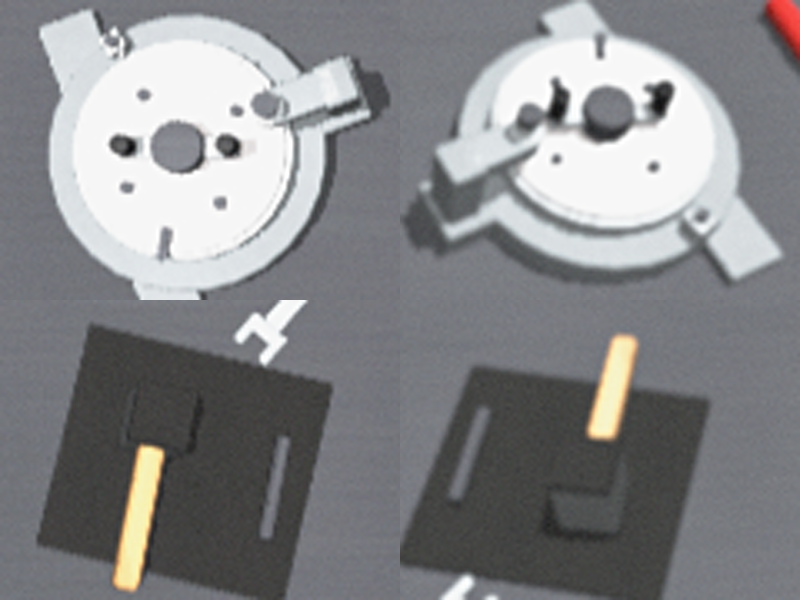

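The zoom shows the clip by the upper-left lug, at about (159,153) in the top view, and the pointer opposite it at the lower side, at about (174,212). The knobs lie left and right of the hub, and the mallet head is up-image with its handle pointing down-image. I'll average several looks to refine these positions.

```bash
cat >> h.py <<'E'
def avg(labels,n=4):
    out={}
    for cam in ('scene','top'):
        for i in range(n):
            c=snap(cam)
            for l in labels:
                for p,x in lm(c,cam,l,4):
                    if p>.25: out.setdefault((l,cam),[]).append(x)
    return out
E
python3 - <<'E'
from h import *
o=avg('fixture dial_pointer knob_a clip_mark punch_top mallet mallet_grip mat'.split())
for k,v in o.items():
    v=np.array(v); used=np.zeros(len(v),bool)
    for i in range(len(v)):
        if used[i]: continue
        m=(np.linalg.norm(v-v[i],axis=1)<25)&~used; used|=m
        if m.sum()>1: print(k,m.sum(),v[m].mean(0).round(1),v[m].std(0).round(1))
E
```

```text
('fixture', 'scene') 4 [532.4 205.4  -3.3] [1.6 1.6 0.7]
('dial_pointer', 'scene') 4 [441.2 219.8  62.7] [1.2 0.8 1.6]
('knob_a', 'scene') 4 [533.5 247.2 106.2] [1.4 1.1 1.9]
('knob_a', 'scene') 3 [534.4 161.3 102.1] [1.3 1.6 1.2]
('clip_mark', 'scene') 3 [612.9 255.4  34.8] [0.1 1.3 0.3]
('punch_top', 'scene') 3 [559.8 130.7 124.6] [2.2 0.5 1.4]
('mallet', 'scene') 4 [ 573.6 -164.9    5.6] [1.2 2.  1.3]
('mallet', 'scene') 4 [ 237.1 -382.4    1.2] [1.1 1.8 0.8]
('mallet_grip', 'scene') 4 [ 237.2 -331.    39.6] [1.1 1.9 1.7]
('mallet_grip', 'scene') 4 [ 518.8 -153.3   42.7] [0.6 1.2 1. ]
('mat', 'scene') 4 [ 543.1 -196.4    1.4] [2.4 1.6 1.7]
('fixture', 'top') 4 [533.8 205.8   1. ] [0.9 1.1 1.3]
('knob_a', 'top') 4 [536.  248.4 106.2] [1.5 0.6 0.5]
('knob_a', 'top') 4 [532.3 163.2 104.1] [0.4 1.3 1.4]
('clip_mark', 'top') 4 [609.6 258.5  33.2] [2.1 2.  1.2]
('punch_top', 'top') 3 [563.4 131.9 127.5] [2.  1.3 0.8]
('mallet', 'top') 3 [ 573.  -162.4    4.3] [1.4 0.4 1.3]
('mallet', 'top') 4 [ 240.6 -378.     3.4] [1.8 1.2 1.7]
('mallet_grip', 'top') 4 [ 524.8 -151.3   41. ] [0.3 1.7 0.1]
('mallet_grip', 'top') 4 [ 239.  -326.9   33. ] [1.6 0.8 1.3]
('dial_pointer', 'top') 3 [440.4 219.1  61.6] [0.7 1.  0.8]
('mat', 'top') 3 [ 5.405e+02 -1.887e+02  2.000e-01] [1.5 1.2 1.1]
```

Request:
{"fn": "step_arm", "kwargs": {
  "increments": [
    {"wz": -0.88},
    {"wz": -0.88},
    {"wz": -0.88},
    {"wz": -0.88},
    {"wz": -0.88}
  ],
  "fingers": 0,
  "squeeze": 40
}}

```text
invalid input at $.increments[0]: expected keys dx, dy, dz, wx, wy, wz
```

Request:
{"fn": "step_arm", "kwargs": {
  "increments": [
    {"dx": -1,"dy": -0.8},
    {"dx": -1,"dy": -0.8},
    {"dx": -1,"dy": -0.8},
    {"dx": -1,"dy": -0.8},
    {"dx": -1,"dy": -0.8}
  ]
}}

```text
invalid input at $.increments[0]: expected keys dx, dy, dz, wx, wy, wz
```

Request:
{"fn": "step_arm", "kwargs": {
  "increments": [
    {"dx": -1,"dy": -0.8},
    {"dx": -1,"dy": -0.8},
    {"dx": -1,"dy": -0.8},
    {"dx": -1,"dy": -0.8},
    {"dx": -0.9,"dy": -0.8}
  ]
}}

```text
invalid input at $.increments[0]: expected keys dx, dy, dz, wx, wy, wz
```

Request:
{"fn": "step_arm", "kwargs": {
  "increments": [
    {"dx": -0.96,"dy": -0.89},
    {"dz": 0.8},
    {"dz": 0.8},
    {"dz": 0.8},
    {}
  ]
}}

```text
invalid input at $.increments[0]: expected keys dx, dy, dz, wx, wy, wz
```

Request:
{"fn": "step_arm", "kwargs": {
  "increments": [
    {"dx": 0,"dy": 0,"dz": 0,"wx": 0,"wy": 0,"wz": -0.88},
    {"dx": 0,"dy": 0,"dz": 0,"wx": 0,"wy": 0,"wz": -0.88},
    {"dx": 0,"dy": 0,"dz": 0,"wx": 0,"wy": 0,"wz": -0.88},
    {"dx": 0,"dy": 0,"dz": 0,"wx": 0,"wy": 0,"wz": -0.88},
    {"dx": 0,"dy": 0,"dz": 0,"wx": 0,"wy": 0,"wz": -0.88}
  ],
  "fingers": 0,
  "squeeze": 40
}}

```text
time_s: 5.4
eef_pos: [234.4, 469.8, 218.8]
ee_rot: [0.0, -0.001, 1.0, 0.0]
force: [1.0, -0.5, -0.3]
grip_width: 0.144
grip_force: 0.0
```

Request:
{"fn": "step_arm", "kwargs": {
  "increments": [
    {"dx": -1,"dy": -0.8,"dz": 0,"wx": 0,"wy": 0,"wz": 0},
    {"dx": -1,"dy": -0.8,"dz": 0,"wx": 0,"wy": 0,"wz": 0},
    {"dx": -1,"dy": -0.8,"dz": 0,"wx": 0,"wy": 0,"wz": 0},
    {"dx": -1,"dy": -0.8,"dz": 0,"wx": 0,"wy": 0,"wz": 0},
    {"dx": -1,"dy": -0.8,"dz": 0,"wx": 0,"wy": 0,"wz": 0}
  ]
}}

```text
time_s: 5.9
eef_pos: [360.1, 368.6, 218.9]
ee_rot: [0.0, 0.001, 1.0, 0.0]
force: [0.7, -0.1, 0.1]
grip_width: 0.002
grip_force: 0.0
```

Request:
{"fn": "step_arm", "kwargs": {
  "increments": [
    {"dx": -1,"dy": -0.8,"dz": 0,"wx": 0,"wy": 0,"wz": 0},
    {"dx": -1,"dy": -0.8,"dz": 0,"wx": 0,"wy": 0,"wz": 0},
    {"dx": -1,"dy": -0.8,"dz": 0,"wx": 0,"wy": 0,"wz": 0},
    {"dx": -1,"dy": -0.8,"dz": 0,"wx": 0,"wy": 0,"wz": 0},
    {"dx": -0.9,"dy": -0.8,"dz": 0,"wx": 0,"wy": 0,"wz": 0}
  ]
}}

```text
time_s: 6.4
eef_pos: [482.5, 268.3, 218.8]
ee_rot: [0.0, 0.001, 1.0, 0.0]
force: [-0.7, -0.1, 0.7]
grip_width: 0.002
grip_force: 0.0
```

Request:
{"fn": "step_arm", "kwargs": {
  "increments": [
    {"dx": -0.96,"dy": -0.89,"dz": 0,"wx": 0,"wy": 0,"wz": 0},
    {"dx": 0,"dy": 0,"dz": 0.8,"wx": 0,"wy": 0,"wz": 0},
    {"dx": 0,"dy": 0,"dz": 0.8,"wx": 0,"wy": 0,"wz": 0},
    {"dx": 0,"dy": 0,"dz": 0.8,"wx": 0,"wy": 0,"wz": 0},
    {"dx": 0,"dy": 0,"dz": 0,"wx": 0,"wy": 0,"wz": 0}
  ]
}}

```text
time_s: 6.9
eef_pos: [504.3, 246.6, 156.5]
ee_rot: [-0.002, 0.001, 1.0, -0.001]
force: [0.3, 0.5, 0.0]
grip_width: 0.002
grip_force: 0.0
```

Request:
{"fn": "step_arm", "kwargs": {
  "increments": [
    {"dx": 0,"dy": 0,"dz": 0.8,"wx": 0,"wy": 0,"wz": 0},
    {"dx": 0,"dy": 0,"dz": 0.8,"wx": 0,"wy": 0,"wz": 0},
    {"dx": 0,"dy": 0,"dz": 0.5,"wx": 0,"wy": 0,"wz": 0},
    {"dx": 0,"dy": 0,"dz": 0,"wx": 0,"wy": 0,"wz": 0},
    {"dx": -0.3,"dy": 0,"dz": 0,"wx": 0,"wy": 0,"wz": 0}
  ]
}}

```text
time_s: 7.4
eef_pos: [513.2, 247.2, 107.4]
ee_rot: [0.0, 0.001, 1.0, 0.0]
force: [0.2, -0.0, 0.0]
grip_width: -0.003
grip_force: 0.0
```

Request:
{"fn": "step_arm", "kwargs": {
  "increments": [
    {"dx": -0.18,"dy": 0.075,"dz": 0,"wx": 0,"wy": 0,"wz": 1},
    {"dx": -0.18,"dy": 0.075,"dz": 0,"wx": 0,"wy": 0,"wz": 1},
    {"dx": -0.18,"dy": 0.075,"dz": 0,"wx": 0,"wy": 0,"wz": 1},
    {"dx": -0.18,"dy": 0.075,"dz": 0,"wx": 0,"wy": 0,"wz": 1},
    {"dx": -0.18,"dy": 0.075,"dz": 0,"wx": 0,"wy": 0,"wz": 1}
  ]
}}

```text
time_s: 7.9
eef_pos: [538.0, 251.6, 107.8]
ee_rot: [0.001, 0.262, 0.965, 0.001]
force: [0.1, 0.2, 0.1]
grip_width: -0.0
grip_force: 0.0
```

```bash
cat > m.py <<'E'
from h import *
import sys
C=np.array([534,205.5])
o=avg(sys.argv[1:] or ['dial_pointer','knob_a'],2)
for k,v in o.items():
    for x in v: d=x[:2]-C; print(k,x,'ang %.1f r %.0f'%(np.degrees(np.arctan2(d[1],d[0])),np.hypot(*d)))
s=ctrl.sense(); print(s['time_s'],s['eef_pos'].round(1),s['force'].round(1),s['joints'].round(2))
E
python3 m.py
```

```text
('dial_pointer', 'scene') [440.  216.8  63.6] ang 173.1 r 95
('dial_pointer', 'scene') [438.  220.2  63.6] ang 171.3 r 97
('knob_a', 'scene') [540.2 160.7 102.1] ang -82.1 r 45
('knob_a', 'scene') [536.3 246.  103.8] ang 86.7 r 41
('knob_a', 'scene') [531.2 247.3 105.4] ang 93.8 r 42
('knob_a', 'scene') [534.4 163.8 103. ] ang -89.5 r 42
('dial_pointer', 'top') [441.6 220.2  61.4] ang 171.0 r 94
('dial_pointer', 'top') [ 7.755e+02 -6.980e+01  4.000e-01] ang -48.7 r 366
('dial_pointer', 'top') [ 525.2 -151.    42.3] ang -91.4 r 357
('dial_pointer', 'top') [437.6 224.1  58.4] ang 169.1 r 98
('knob_a', 'top') [534.5 161.3 102.7] ang -89.4 r 44
('knob_a', 'top') [539.  252.9 106.2] ang 84.0 r 48
('knob_a', 'top') [ 518.5 -266.4    5.3] ang -91.9 r 472
('knob_a', 'top') [533.  166.5 106.2] ang -91.5 r 39
8.5 [536.6 251.4 106.4] [ 0.6 -0.7 -0.3] [ 0.24  0.56  1.43 -0.    1.15 -0.81]
```

```bash
cat > z.py <<'E'
from h import *
import sys
c=snap('top');a=c['frame'];b=snap('scene')['frame']
f=lambda i,x,y,w,h:cv2.resize(i[y:y+h,x:x+w],(400,300),interpolation=cv2.INTER_CUBIC)
cv2.imwrite(sys.argv[1],np.hstack([f(a,125,140,120,90),f(b,270,165,120,90)]))
E
python3 z.py pics/z2.png
```

```text
(no output)
```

View pics/z2.png

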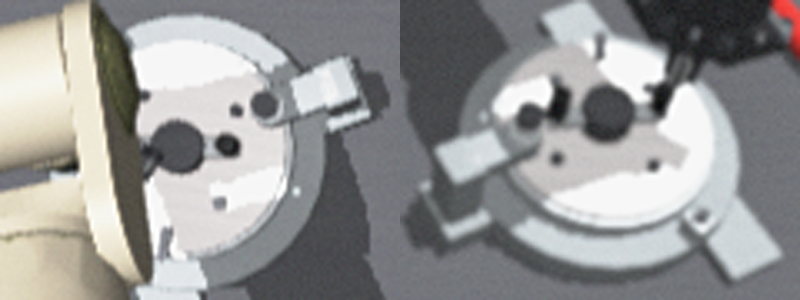

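```bash
python3 - <<'E'
from h import *
c=snap('scene')
for X in ([536.6,251.4,81],[536.6,251.4,106],[534,247.5,106],[534,247.5,76],[555,242,106],[534,205.5,86]):
    u,v=px(c,X); print(X,400+(u-270)*10/3,(v-165)*10/3)
E
```

```text
[536.6, 251.4, 81] 665.4862371920096 105.09058963377716
[536.6, 251.4, 106] 672.5349178533327 87.14569401612626
[534, 247.5, 106] 666.9163047757829 84.76310147881993
[534, 247.5, 76] 658.6506202360958 106.23513384135966
[555, 242, 106] 666.1444032024126 106.93694224857485
[534, 205.5, 86] 609.8641089211147 102.19970313596302
```

```bash
python3 - <<'E'
from h import *
c=snap('top');a=c['frame'];s=snap('scene');b=s['frame']
f=lambda i,x,y,w,h:cv2.resize(i[y:y+h,x:x+w],(400,600),interpolation=cv2.INTER_CUBIC)
im=np.hstack([f(a,155,150,50,75),f(b,310,160,50,75)]);cv2.imwrite('pics/z3.png',im)
C=np.array([534,205.5])
for n,X in [('tcp81',(536.6,251.4,81)),('hub',(534,205.5,86))]+[('kb%d'%t,(*(C+42*np.array([np.cos(np.radians(t)),np.sin(np.radians(t))])),106)) for t in (60,75,90,240,255,270)]:
    u,v=px(c,X);p,q=px(s,X);print(n,int((u-155)*8),int((v-150)*8),int(400+(p-310)*8),int((q-160)*8))
E
```

```text
tcp81 48 259 717 292
hub 182 266 583 285
kb60 62 196 718 296
kb75 49 227 723 270
kb90 44 260 720 243
kb240 281 324 474 205
kb255 294 293 467 231
kb270 299 261 468 257
```

View pics/z3.png

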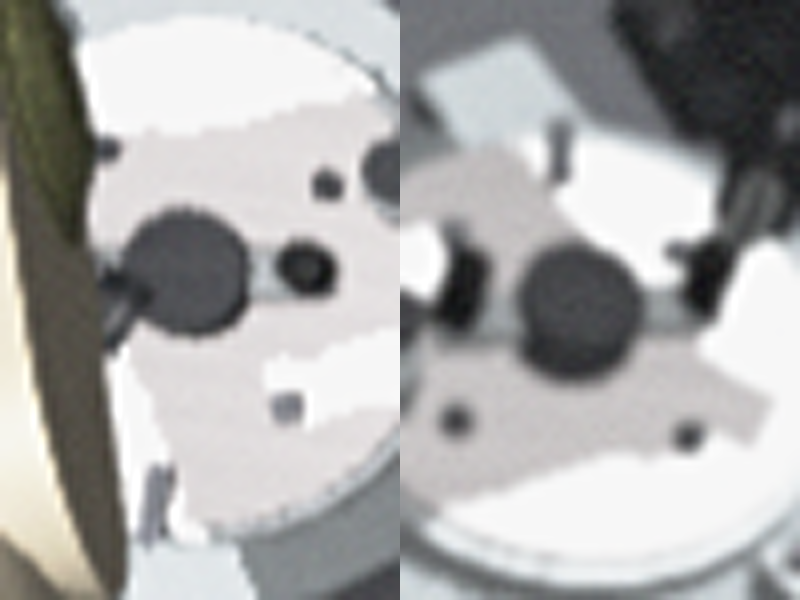

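Request:
{"fn": "step_arm", "kwargs": {
  "increments": [
    {"dx": 0,"dy": 0,"dz": -0.4,"wx": 0,"wy": 0,"wz": 0},
    {"dx": 0,"dy": 0,"dz": 0.0,"wx": 0,"wy": 0,"wz": 0}
  ]
}}

```text
time_s: 8.95
eef_pos: [537.4, 251.5, 117.9]
ee_rot: [0.001, 0.26, 0.966, 0.001]
force: [0.2, 0.1, 0.3]
grip_width: 0.002
grip_force: 0.0
```

```bash
python3 - <<'E'
from h import *
c=snap('top');a=c['frame'];s=snap('scene');b=s['frame']
st=ctrl.sense();T=st['eef_pos'];print(T,st['time_s'])
P=[]
for z in (-25,0,48):
    for k,cc in (('t',c),('s',s)):
        P.append((k,px(cc,T+[0,0,z])))
for k,(u,v) in P: cv2.circle(a if k=='t' else b,(int(u),int(v)),1,(0,0,255),-1)
f=lambda i,x,y,w,h:cv2.resize(i[y:y+h,x:x+w],(400,533),interpolation=cv2.INTER_NEAREST)
cv2.imwrite('pics/z4.png',np.hstack([f(a,120,100,90,120),f(b,300,100,90,120)]))
E
```

```text
[536.85890806 251.42115404 116.8089852 ] 9.05
```

View pics/z4.png

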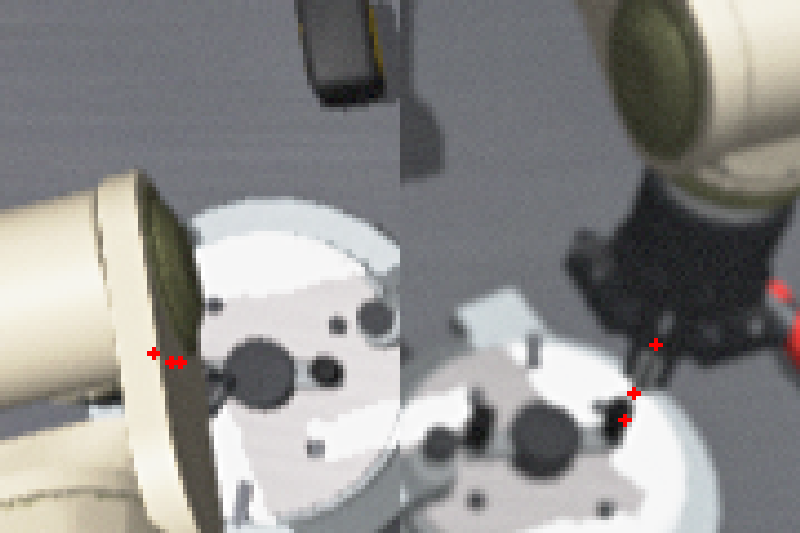

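Request:
{"fn": "step_arm", "kwargs": {
  "increments": [
    {"dx": 0.17,"dy": -0.09,"dz": -0.2,"wx": 0,"wy": 0,"wz": -1},
    {"dx": 0.17,"dy": -0.09,"dz": 0,"wx": 0,"wy": 0,"wz": -1},
    {"dx": 0.17,"dy": -0.09,"dz": 0,"wx": 0,"wy": 0,"wz": -1},
    {"dx": 0.17,"dy": -0.09,"dz": 0,"wx": 0,"wy": 0,"wz": -1},
    {"dx": 0.67,"dy": -0.09,"dz": 0,"wx": 0,"wy": 0,"wz": -1}
  ]
}}

```text
time_s: 9.55
eef_pos: [501.2, 248.4, 121.1]
ee_rot: [0.0, -0.001, 1.0, 0.0]
force: [-1.2, 0.0, 0.3]
grip_width: 0.0
grip_force: 0.0
```

Request:
{"fn": "step_arm", "kwargs": {
  "increments": [
    {"dx": 0,"dy": 0,"dz": 0.7,"wx": 0,"wy": 0,"wz": 0},
    {"dx": 0,"dy": 0,"dz": 0.4,"wx": 0,"wy": 0,"wz": 0},
    {"dx": 0,"dy": 0,"dz": 0.1,"wx": 0,"wy": 0,"wz": 0},
    {"dx": 0,"dy": 0,"dz": 0,"wx": 0,"wy": 0,"wz": 0}
  ]
}}

```text
time_s: 9.95
eef_pos: [500.9, 248.6, 91.0]
ee_rot: [-0.0, 0.001, 1.0, -0.0]
force: [0.6, 0.3, -0.4]
grip_width: 0.001
grip_force: 0.0
```

```bash
python3 - <<'E'
from h import *
s=snap('scene');b=s['frame']
st=ctrl.sense();T=st['eef_pos'];print(T,st['time_s'])
for z in (-25,0,48):
    u,v=px(s,T+[0,0,z]); cv2.circle(b,(int(u),int(v)),0,(0,0,255),-1)
cv2.imwrite('pics/z5.png',cv2.resize(b[120:210,300:390],(720,600),interpolation=cv2.INTER_NEAREST))
E
```

```text
[501.0985317  248.63147902  91.47227953] 10.0
```

View pics/z5.png

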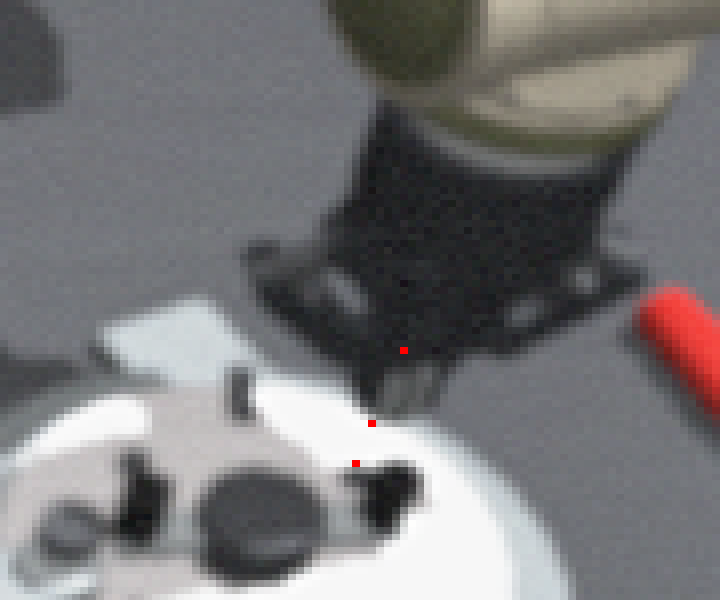

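Request:
{"fn": "step_arm", "kwargs": {
  "increments": [
    {"dx": 0,"dy": 0,"dz": 0.24,"wx": 0,"wy": 0,"wz": 0},
    {"dx": 0,"dy": 0,"dz": 0,"wx": 0,"wy": 0,"wz": 0},
    {"dx": 0,"dy": 0,"dz": 0.1,"wx": 0,"wy": 0,"wz": 0},
    {"dx": 0,"dy": 0,"dz": 0,"wx": 0,"wy": 0,"wz": 0}
  ]
}}

```text
time_s: 10.4
eef_pos: [500.7, 248.6, 82.6]
ee_rot: [-0.0, 0.001, 1.0, -0.0]
force: [0.6, -0.7, 0.1]
grip_width: -0.001
grip_force: 0.0
```

Request:
{"fn": "step_arm", "kwargs": {
  "increments": [
    {"dx": 0,"dy": 0,"dz": 0.08,"wx": 0,"wy": 0,"wz": 0},
    {"dx": 0,"dy": 0,"dz": 0,"wx": 0,"wy": 0,"wz": 0}
  ]
}}

```text
time_s: 10.6
eef_pos: [500.7, 248.6, 80.6]
ee_rot: [-0.0, 0.001, 1.0, -0.0]
force: [0.3, 0.4, 1.2]
grip_width: 0.0
grip_force: 0.0
```

Request:
{"fn": "step_arm", "kwargs": {
  "increments": [
    {"dx": 0,"dy": 0,"dz": 0.08,"wx": 0,"wy": 0,"wz": 0},
    {"dx": 0,"dy": 0,"dz": 0,"wx": 0,"wy": 0,"wz": 0}
  ]
}}

```text
time_s: 10.8
eef_pos: [500.7, 248.6, 78.6]
ee_rot: [-0.0, 0.001, 1.0, -0.0]
force: [0.8, 0.3, 0.3]
grip_width: 0.003
grip_force: 0.0
```

Request:
{"fn": "step_arm", "kwargs": {
  "increments": [
    {"dx": -0.3,"dy": 0,"dz": 0,"wx": 0,"wy": 0,"wz": 0},
    {"dx": -0.3,"dy": 0,"dz": 0,"wx": 0,"wy": 0,"wz": 0},
    {"dx": -0.2,"dy": 0,"dz": 0,"wx": 0,"wy": 0,"wz": 0},
    {"dx": -0.18,"dy": 0.075,"dz": 0,"wx": 0,"wy": 0,"wz": 1},
    {"dx": -0.18,"dy": 0.075,"dz": 0,"wx": 0,"wy": 0,"wz": 1}
  ]
}}

```text
time_s: 11.3
eef_pos: [530.4, 251.8, 78.7]
ee_rot: [-0.0, 0.108, 0.994, -0.0]
force: [-9.3, -1.0, 1.8]
grip_width: 0.003
grip_force: 5.3
```

```bash
python3 m.py
```

```text
('dial_pointer', 'scene') [439.3 219.7  64.6] ang 171.5 r 96
('dial_pointer', 'scene') [443.8 221.8  62.9] ang 169.8 r 92
('knob_a', 'scene') [520.7 164.3 102.7] ang -107.9 r 43
('knob_a', 'scene') [548.8 243.6 106. ] ang 68.8 r 41
('knob_a', 'scene') [520.3 164.1 102.2] ang -108.3 r 44
('knob_a', 'scene') [548.9 243.5 105.1] ang 68.6 r 41
('knob_a', 'scene') [ 7.097e+02 -3.057e+02  6.000e-01] ang -71.0 r 541
('knob_a', 'scene') [440.6 219.   62.7] ang 171.8 r 94
('dial_pointer', 'top') [438.9 220.6  59.9] ang 171.0 r 96
('dial_pointer', 'top') [441.7 222.1  58.7] ang 169.8 r 94
('knob_a', 'top') [518.1 167.9 103.1] ang -112.9 r 41
('knob_a', 'top') [552.7 245.  105.6] ang 64.7 r 44
('knob_a', 'top') [517.5 166.2 103.2] ang -112.8 r 43
11.9 [530.  251.9  78.9] [-1.1  0.1 -0. ] [ 0.24  0.58  1.47 -0.    1.08 -1.12]
```

Request:
{"fn": "step_arm", "kwargs": {
  "increments": [
    {"dx": -0.19,"dy": 0.05,"dz": -0.2,"wx": 0,"wy": 0,"wz": 1},
    {"dx": -0.19,"dy": 0.05,"dz": -0.2,"wx": 0,"wy": 0,"wz": 1},
    {"dx": -0.19,"dy": 0.05,"dz": 0,"wx": 0,"wy": 0,"wz": 1},
    {"dx": -0.19,"dy": 0.05,"dz": 0,"wx": 0,"wy": 0,"wz": 1},
    {"dx": -0.19,"dy": 0.05,"dz": 0,"wx": 0,"wy": 0,"wz": 1}
  ]
}}

```text
time_s: 12.4
eef_pos: [552.7, 248.7, 88.1]
ee_rot: [-0.002, 0.361, 0.933, -0.0]
force: [-5.1, 3.7, -1.7]
grip_width: 0.0
grip_force: 2.9
```

Request:
{"fn": "step_arm", "kwargs": {
  "increments": [
    {"dx": -0.19,"dy": 0.05,"dz": 0,"wx": 0,"wy": 0,"wz": 1},
    {"dx": -0.19,"dy": 0.05,"dz": 0,"wx": 0,"wy": 0,"wz": 1},
    {"dx": -0.19,"dy": 0.05,"dz": 0,"wx": 0,"wy": 0,"wz": 1},
    {"dx": -0.19,"dy": 0.05,"dz": 0,"wx": 0,"wy": 0,"wz": 1},
    {"dx": -0.19,"dy": 0.05,"dz": 0,"wx": 0,"wy": 0,"wz": 1}
  ]
}}

```text
time_s: 12.9
eef_pos: [572.0, 233.5, 88.2]
ee_rot: [-0.001, 0.59, 0.807, 0.0]
force: [-1.3, 5.6, -3.5]
grip_width: -0.004
grip_force: 3.0
```

```bash
python3 m.py
```

```text
('dial_pointer', 'scene') [ 539.3 -198.5    2.6] ang -89.2 r 404
('knob_a', 'scene') [493.4 194.1 103.6] ang -164.3 r 42
('knob_a', 'scene') [574.8 213.2 108.9] ang 10.7 r 42
('knob_a', 'scene') [492.  196.9 101.2] ang -168.4 r 43
('knob_a', 'scene') [577.3 209.  104.7] ang 4.6 r 43
('dial_pointer', 'top') [ 519.7 -270.2    3.7] ang -91.7 r 476
('knob_a', 'top') [490.  198.5 105.4] ang -171.0 r 45
('knob_a', 'top') [579.6 213.9 105.4] ang 10.4 r 46
('knob_a', 'top') [576.4 212.4 106.5] ang 9.2 r 43
('knob_a', 'top') [493.5 198.  104.1] ang -169.5 r 41
('knob_a', 'top') [561.7 131.7 125. ] ang -69.4 r 79
13.5 [572.7 232.5  88.9] [-0.3 -0.6 -0.1] [ 0.2   0.63  1.36 -0.    1.15 -0.12]
```

Request:
{"fn": "step_arm", "kwargs": {
  "increments": [
    {"dx": -0.19,"dy": 0.05,"dz": -0.1,"wx": 0,"wy": 0,"wz": 1},
    {"dx": -0.19,"dy": 0.05,"dz": 0,"wx": 0,"wy": 0,"wz": 1},
    {"dx": -0.19,"dy": 0.05,"dz": 0,"wx": 0,"wy": 0,"wz": 1},
    {"dx": -0.19,"dy": 0.05,"dz": 0,"wx": 0,"wy": 0,"wz": 1},
    {"dx": -0.19,"dy": 0.05,"dz": 0,"wx": 0,"wy": 0,"wz": 1}
  ]
}}

```text
time_s: 14.0
eef_pos: [581.5, 210.8, 91.7]
ee_rot: [-0.0, 0.779, 0.627, 0.001]
force: [0.5, 5.3, 0.6]
grip_width: 0.002
grip_force: 2.4
```

Request:
{"fn": "step_arm", "kwargs": {
  "increments": [
    {"dx": -0.19,"dy": 0.05,"dz": 0,"wx": 0,"wy": 0,"wz": 1},
    {"dx": -0.19,"dy": 0.05,"dz": 0,"wx": 0,"wy": 0,"wz": 1},
    {"dx": -0.19,"dy": 0.05,"dz": 0,"wx": 0,"wy": 0,"wz": 1},
    {"dx": -0.19,"dy": 0.05,"dz": 0,"wx": 0,"wy": 0,"wz": 1},
    {"dx": -0.19,"dy": 0.05,"dz": 0,"wx": 0,"wy": 0,"wz": 1}
  ]
}}

```text
time_s: 14.5
eef_pos: [578.3, 186.5, 92.0]
ee_rot: [-0.0, 0.915, 0.404, 0.002]
force: [4.5, 3.9, 1.0]
grip_width: 0.001
grip_force: 2.3
```

```bash
python3 m.py dial_pointer knob_a clip_mark
```

```text
('dial_pointer', 'scene') [583.3 284.8  62.5] ang 58.1 r 93
('dial_pointer', 'scene') [750.6 165.6  -0.9] ang -10.4 r 220
('dial_pointer', 'scene') [589.4 281.1  61.6] ang 53.8 r 94
('knob_a', 'scene') [565.1 173.9 105.4] ang -45.5 r 44
('knob_a', 'scene') [559.9 128.1 126. ] ang -71.5 r 82
('knob_a', 'scene') [562.4 173.3 102.7] ang -48.6 r 43
('clip_mark', 'scene') [610.6 253.1  33.2] ang 31.9 r 90
('clip_mark', 'scene') [612.6 254.5  34.3] ang 31.9 r 93
('dial_pointer', 'top') [587.1 283.4  60.5] ang 55.7 r 94
('dial_pointer', 'top') [589.4 284.9  61.9] ang 55.1 r 97
('dial_pointer', 'top') [ 526.3 -153.4   39.7] ang -91.2 r 359
('knob_a', 'top') [482.4 430.9  -1.7] ang 102.9 r 231
15.3 [577.5 185.8  91.5] [ 2.1 -0.5  3.9] [ 0.12  0.61  1.4  -0.    1.14  0.85]
```

Request:
{"fn": "step_arm", "kwargs": {
  "increments": [
    {"dx": -0.19,"dy": 0.05,"dz": 0,"wx": 0,"wy": 0,"wz": 1},
    {"dx": -0.19,"dy": 0.05,"dz": 0,"wx": 0,"wy": 0,"wz": 1},
    {"dx": -0.1,"dy": 0.025,"dz": 0,"wx": 0,"wy": 0,"wz": 0.5},
    {"dx": 0,"dy": 0,"dz": 0,"wx": 0,"wy": 0,"wz": 0}
  ]
}}

```text
time_s: 15.7
eef_pos: [571.1, 175.2, 91.6]
ee_rot: [0.0, 0.959, 0.283, 0.001]
force: [3.5, 0.3, 3.3]
grip_width: -0.001
grip_force: 2.4
```

```bash
python3 - <<'E'
from h import *
C=np.array([534,205.5])
for cam in ('top','scene'):
    P=[];Q=[];K=[]
    for i in range(6):
        c=snap(cam)
        for l,L,R in (('dial_pointer',P,95),('clip_mark',Q,95),('fixture',K,0)):
            for p,x in lm(c,cam,l):
                if p>.2 and abs(np.hypot(*(x[:2]-C))-R)<20: L.append(x)
    for L in (P,Q,K): 
        L=np.array(L); m=np.median(L,axis=0) if len(L) else np.zeros(3); print(cam,len(L),m.round(1),'ang %.1f'%np.degrees(np.arctan2(m[1]-C[1],m[0]-C[0])),(L.std(0) if len(L) else ''))
st=ctrl.sense();print(st['eef_pos'],st['force'])
for cam in ('top','scene'):
    b=snap(cam)['frame']; cv2.imwrite('pics/r_%s.png'%cam,b)
a=cv2.imread('pics/r_top.png')[130:190,135:185];b=cv2.imread('pics/r_scene.png')[200:260,340:390]
cv2.imwrite('pics/z6.png',np.hstack([cv2.resize(i,(400,480),interpolation=cv2.INTER_CUBIC) for i in (a,b)]))
E
```

```text
top 0 [0. 0. 0.] ang -159.0 
top 1 [561.  129.3 124.6] ang -70.5 [0. 0. 0.]
top 0 [0. 0. 0.] ang -159.0 
scene 6 [606.  266.   63.6] ang 40.0 [1.13051119 1.25929875 1.29024115]
scene 5 [611.  256.1  34.6] ang 33.3 [18.72623828 49.76949266 36.96865699]
scene 5 [531.5 204.4  -3.7] ang -156.3 [1.19163753 1.12178429 1.93142434]
[570.92020222 175.31468777  91.45208097] [ 4.944381   -2.24742965  5.44604486]
```

View pics/z6.png

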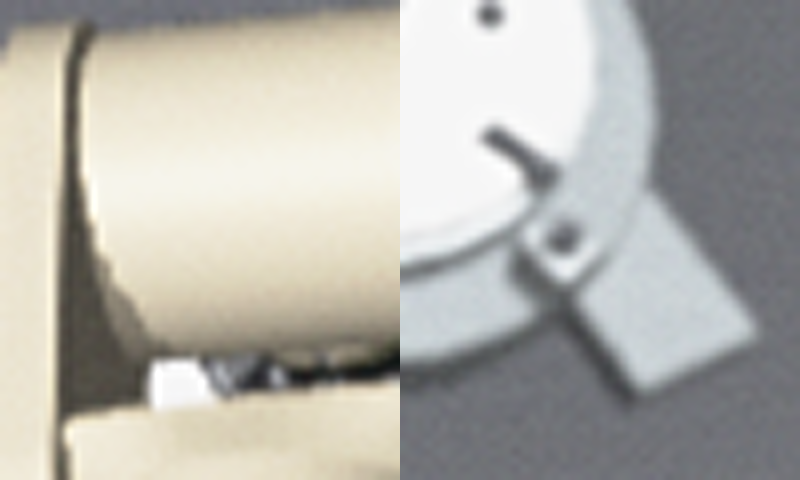

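Request:
{"fn": "step_arm", "kwargs": {
  "increments": [
    {"dx": -0.09,"dy": 0.025,"dz": 0,"wx": 0,"wy": 0,"wz": 0.5},
    {"dx": -0.08,"dy": 0.02,"dz": 0,"wx": 0,"wy": 0,"wz": 0.4},
    {"dx": 0,"dy": 0,"dz": 0,"wx": 0,"wy": 0,"wz": 0}
  ]
}}

```text
time_s: 18.5
eef_pos: [567.9, 171.9, 91.5]
ee_rot: [0.0, 0.972, 0.237, 0.0]
force: [5.9, -2.2, 5.1]
grip_width: -0.001
grip_force: 3.0
```

```bash
cat > pc.py <<'E'
from h import *
C=np.array([534,205.5])
for cam in ('scene','top'):
    P=[];Q=[]
    for i in range(6):
        c=snap(cam)
        for l,L in (('dial_pointer',P),('clip_mark',Q)):
            for p,x in lm(c,cam,l):
                d=x[:2]-C
                if p>.2 and abs(np.hypot(*d)-95)<20 and d[1]>0: L.append(x)
    for L in (P,Q):
        if len(L)==0: print(cam,'none'); continue
        L=np.array(L); m=np.median(L,axis=0); print(cam,len(L),m.round(1),'ang %.1f'%np.degrees(np.arctan2(m[1]-C[1],m[0]-C[0])),L.std(0).round(1))
st=ctrl.sense();print(st['eef_pos'],st['force'],st['time_s'])
E
python3 pc.py
```

```text
scene 6 [612.4 260.1  63.2] ang 34.9 [2.  1.3 0.7]
scene 6 [612.5 254.9  33.8] ang 32.2 [1.  0.9 1.3]
top none
top none
[567.91428458 171.96459473  91.42477479] [ 5.30782682 -1.29098563  6.09900418] 20.3
```

Request:
{"fn": "step_arm", "kwargs": {
  "increments": [
    {"dx": -0.07,"dy": 0.02,"dz": 0,"wx": 0,"wy": 0,"wz": 0.38},
    {"dx": 0,"dy": 0,"dz": 0,"wx": 0,"wy": 0,"wz": 0},
    {"dx": 0.3,"dy": 0,"dz": 0,"wx": 0,"wy": 0,"wz": 0},
    {"dx": 0.2,"dy": 0,"dz": -0.9,"wx": 0,"wy": 0,"wz": 0},
    {"dx": 0,"dy": 0,"dz": -1,"wx": 0,"wy": 0,"wz": 0}
  ]
}}

```text
time_s: 20.8
eef_pos: [576.5, 176.8, 137.4]
ee_rot: [-0.001, 0.976, 0.218, -0.003]
force: [0.0, 0.9, 0.4]
grip_width: 0.003
grip_force: 0.0
```

Request:
{"fn": "step_arm", "kwargs": {
  "increments": [
    {"dx": 0,"dy": 0,"dz": -1,"wx": 0,"wy": 0,"wz": 0},
    {"dx": 0,"dy": 0,"dz": -1,"wx": 0,"wy": 0,"wz": 0},
    {"dx": 0,"dy": 0,"dz": -1,"wx": 0,"wy": 0,"wz": 0},
    {"dx": -0.9,"dy": 0.9,"dz": 0,"wx": 0,"wy": 0,"wz": 0},
    {"dx": -0.9,"dy": 0.9,"dz": 0,"wx": 0,"wy": 0,"wz": 0}
  ]
}}

```text
time_s: 21.3
eef_pos: [555.1, 116.6, 213.1]
ee_rot: [-0.001, 0.976, 0.219, -0.001]
force: [0.4, -0.3, 0.1]
grip_width: 0.003
grip_force: 0.0
```

```bash
python3 - <<'E'
from h import *
s=ctrl.sense(); print(s['eef_pos'],s['ee_rot'],s['joints'].round(2),s['time_s'])
E
```

```text
[555.10260111 116.60726638 213.07759576] [-5.86686427e-04  9.75679440e-01  2.19197232e-01 -1.36385779e-03] [0.   0.41 1.37 0.   1.36 1.13] 21.3
```

Request:
{"fn": "step_arm", "kwargs": {
  "increments": [
    {"dx": -0.58,"dy": 0.92,"dz": 0,"wx": 0,"wy": 0,"wz": 0},
    {"dx": -0.58,"dy": 0.92,"dz": 0,"wx": 0,"wy": 0,"wz": 0},
    {"dx": -0.58,"dy": 0.92,"dz": 0,"wx": 0,"wy": 0,"wz": 0},
    {"dx": -0.58,"dy": 0.92,"dz": 0,"wx": 0,"wy": 0,"wz": 0},
    {"dx": -0.58,"dy": 0.92,"dz": 0,"wx": 0,"wy": 0,"wz": 0}
  ],
  "fingers": 60
}}

```text
time_s: 21.8
eef_pos: [538.5, -18.9, 212.7]
ee_rot: [-0.001, 0.976, 0.218, -0.002]
force: [0.4, -0.4, -0.3]
grip_width: 0.707
grip_force: 0.0
```

```bash
python3 - <<'E'
from h import *
c=snap('top','p_top.png');s=snap('scene','p_scene.png')
for cam,c_ in (('top',c),('scene',s)):
    for l in ('dial_pointer','clip_mark','fixture','mallet','mallet_grip'): print(cam,l,lm(c_,cam,l,2))
a=c['frame'][142:172,145:185];b=s['frame'][205:235,342:382]
cv2.imwrite('pics/z7.png',np.hstack([cv2.resize(i,(400,300),interpolation=cv2.INTER_CUBIC) for i in (a,b)]))
for z in (45,50,57): print(z,onz(c,0,0,z).round(1))
print(ctrl.sense()['time_s'])
E
```

```text
top dial_pointer [(0.74, array([611.4, 257.7,  57.3])), (0.7, array([ 7.099e+02, -3.126e+02,  2.000e-01]))]
top clip_mark [(0.43, array([609.4, 258.1,  33.3]))]
top fixture [(0.97, array([535.1, 204.5,   2. ]))]
top mallet [(0.98, array([ 241.7, -379. ,    2.2])), (0.9, array([ 575.9, -162.2,    5.1]))]
top mallet_grip [(0.86, array([ 521.3, -153.7,   40.6])), (0.83, array([ 239.3, -324.8,   36.6]))]
scene dial_pointer [(0.86, array([614.5, 255.5,  62.8])), (0.33, array([519.3, 241.9, 103. ]))]
scene clip_mark []
scene fixture [(0.61, array([530.7, 207. ,  -4.9]))]
scene mallet [(0.9, array([ 237.3, -384.2,   -1. ])), (0.72, array([ 575.7, -163.7,    7. ]))]
scene mallet_grip [(0.86, array([ 239.8, -327.7,   39.9])), (0.82, array([ 520.7, -154.4,   43.3]))]
45 [1063.9  729.8   45. ]
50 [1061.2  726.7   50. ]
57 [1057.3  722.3   57. ]
22.4
```

View pics/z7.png

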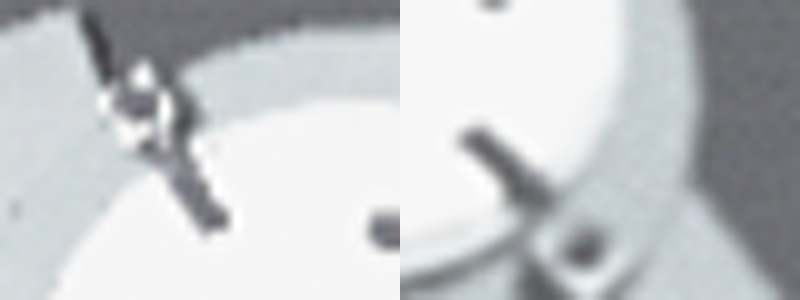

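The pointer lies along the line to the clip's screw in both views: in the top view (170,155) towards (138,102), in the scene view (540,195) towards (583,247). It is aligned to about 1 mm. Next I'll measure the mallet handle's axis from its colour.

```bash
python3 - <<'E'
from h import *
z=43.5+11
for cam,f in (('top','p_top.png'),('scene','p_scene.png')):
    c=snap(cam); im=c['frame'].astype(int)
    r=(im[:,:,2]-im[:,:,0]>60)&(im[:,:,1]-im[:,:,0]>25)
    n,lab,st,ce=cv2.connectedComponentsWithStats(r.astype(np.uint8))
    for i in range(1,n):
        p=onz(c,*ce[i],z)
        if st[i,4]>30 and np.hypot(p[0]-490,p[1]+147)<60:
            ys,xs=np.where(lab==i); W=np.array([onz(c,x,y,z)[:2] for x,y in zip(xs,ys)])
            q=W-W.mean(0); u=np.linalg.svd(q)[2][0] if len(q)<3000 else 0; u*=np.sign(u[0]); t=q@u
            print(cam,st[i],W.mean(0).round(1),'axis ang %.1f'%np.degrees(np.arctan2(u[1],u[0])),'ends',(W.mean(0)+u*t.min()).round(1),(W.mean(0)+u*t.max()).round(1),'wid %.1f'%(q@[-u[1],u[0]]).std())
E
```

```text
top [300 179  14  43 311] [ 492.7 -144.6] axis ang -11.0 ends [ 434.2 -133.2] [ 550.3 -155.8] wid 5.9
scene [197 182  13  29 185] [ 489.9 -145.7] axis ang -10.3 ends [ 439.7 -136.5] [ 534.4 -153.8] wid 5.6
```

Request:
{"fn": "step_arm", "kwargs": {
  "increments": [
    {"dx": -0.56,"dy": 0.9,"dz": 0,"wx": 0,"wy": 0,"wz": 0},
    {"dx": -0.56,"dy": 0.9,"dz": 0,"wx": 0,"wy": 0,"wz": 0},
    {"dx": -0.56,"dy": 0.9,"dz": 0,"wx": 0,"wy": 0,"wz": 0},
    {"dx": -0.56,"dy": 0.9,"dz": 0,"wx": 0,"wy": 0,"wz": 0},
    {"dx": -0.56,"dy": 0.9,"dz": 0,"wx": 0,"wy": 0,"wz": 0}
  ]
}}

```text
time_s: 23.0
eef_pos: [523.8, -151.1, 213.9]
ee_rot: [0.0, 0.976, 0.218, 0.0]
force: [1.3, 0.3, 0.2]
grip_width: 0.706
grip_force: 0.0
```

Request:
{"fn": "step_arm", "kwargs": {
  "increments": [
    {"dx": 0,"dy": 0,"dz": 0.6,"wx": 0,"wy": 0,"wz": 1},
    {"dx": 0,"dy": 0,"dz": 0.6,"wx": 0,"wy": 0,"wz": 1},
    {"dx": 0,"dy": 0,"dz": 0.6,"wx": 0,"wy": 0,"wz": 1},
    {"dx": 0,"dy": 0,"dz": 0.6,"wx": 0,"wy": 0,"wz": 1},
    {"dx": 0,"dy": 0,"dz": 0.6,"wx": 0,"wy": 0,"wz": 1}
  ]
}}

```text
time_s: 23.5
eef_pos: [524.0, -150.1, 138.2]
ee_rot: [0.0, 0.999, -0.044, 0.0]
force: [-0.8, -0.5, -0.0]
grip_width: 0.705
grip_force: 0.0
```

Request:
{"fn": "step_arm", "kwargs": {
  "increments": [
    {"dx": 0,"dy": 0,"dz": 0,"wx": 0,"wy": 0,"wz": 1},
    {"dx": 0,"dy": 0,"dz": 0,"wx": 0,"wy": 0,"wz": 0},
    {"dx": 0,"dy": 0,"dz": 0,"wx": 0,"wy": 0,"wz": 0}
  ]
}}

```text
time_s: 23.8
eef_pos: [524.2, -150.2, 139.1]
ee_rot: [0.0, 0.996, -0.093, 0.0]
force: [-0.6, 0.4, 0.1]
grip_width: 0.703
grip_force: 0.0
```

Request:
{"fn": "step_arm", "kwargs": {
  "increments": [
    {"dx": 0,"dy": 0,"dz": 0.8,"wx": 0,"wy": 0,"wz": 0},
    {"dx": 0,"dy": 0,"dz": 0.8,"wx": 0,"wy": 0,"wz": 0},
    {"dx": 0,"dy": 0,"dz": 0.8,"wx": 0,"wy": 0,"wz": 0},
    {"dx": 0,"dy": 0,"dz": 0.6,"wx": 0,"wy": 0,"wz": 0},
    {"dx": 0,"dy": 0,"dz": 0,"wx": 0,"wy": 0,"wz": 0}
  ]
}}

```text
time_s: 24.3
eef_pos: [523.3, -149.7, 62.4]
ee_rot: [-0.001, 0.996, -0.093, -0.001]
force: [0.1, -0.4, 0.1]
grip_width: 0.702
grip_force: 0.0
```

Request:
{"fn": "step_arm", "kwargs": {
  "increments": [
    {"dx": 0,"dy": 0,"dz": 0.4,"wx": 0,"wy": 0,"wz": 0},
    {"dx": 0,"dy": 0,"dz": 0.16,"wx": 0,"wy": 0,"wz": 0},
    {"dx": 0,"dy": 0,"dz": 0,"wx": 0,"wy": 0,"wz": 0}
  ]
}}

```text
time_s: 24.6
eef_pos: [524.0, -150.1, 49.7]
ee_rot: [-0.0, 0.996, -0.094, -0.0]
force: [0.4, 0.2, 0.7]
grip_width: 0.703
grip_force: 0.0
```

```bash
python3 - <<'E'
from h import *
s=snap('scene');st=ctrl.sense();T=st['eef_pos'];print(T,st['force'])
b=s['frame'].copy()
y=np.array([-.19,-.98,0])
for z in (-25,0,48):
  for k in (-37,37):
    u,v=px(s,T+[0,0,z]+k*y); print(z,k,round((u-150)*8),round((v-140)*8))
g=cv2.convertScaleAbs(b[140:215,150:250],alpha=1.0); g=(255*(g/255.)**.5).astype(np.uint8)
cv2.imwrite('pics/z8.png',cv2.resize(g,(800,600),interpolation=cv2.INTER_NEAREST))
E
```

```text
[ 524.15814294 -150.22598574   50.0225469 ] [ 1.25820582 -0.2391909  -0.23972933]
-25 -37 526 591
-25 37 319 569
0 -37 520 552
0 37 308 530
48 -37 506 473
48 37 286 451
```

View pics/z8.png

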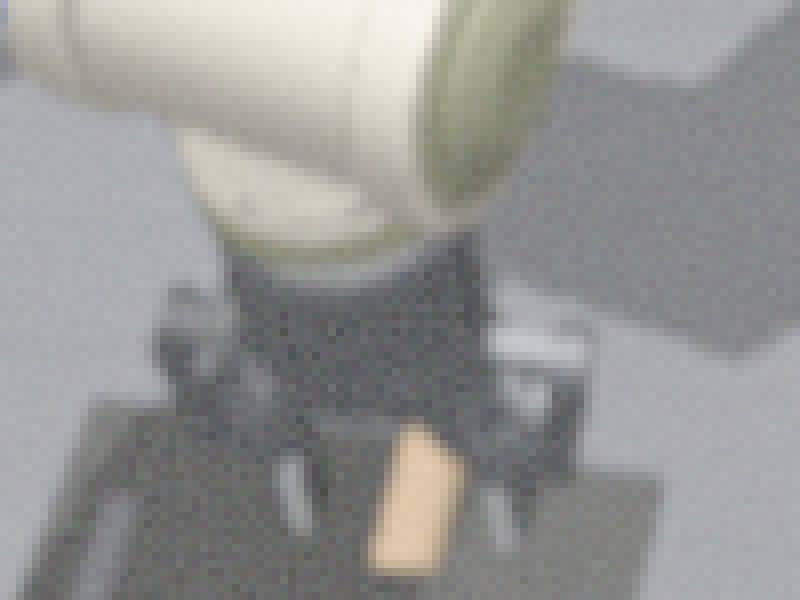

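The pads' lower ends, at (303,530) and (512,548), sit about at the reported TCP height. So in practice the fingertips are at the TCP, and I need to go about 24 mm lower.

Request:
{"fn": "step_arm", "kwargs": {
  "increments": [
    {"dx": 0,"dy": 0,"dz": 0.4,"wx": 0,"wy": 0,"wz": 0},
    {"dx": 0,"dy": 0,"dz": 0.3,"wx": 0,"wy": 0,"wz": 0},
    {"dx": 0,"dy": 0,"dz": 0,"wx": 0,"wy": 0,"wz": 0}
  ]
}}

```text
time_s: 24.95
eef_pos: [523.4, -149.8, 31.0]
ee_rot: [-0.0, 0.996, -0.094, -0.001]
force: [-0.0, 0.6, -0.2]
grip_width: 0.706
grip_force: 0.0
```

Request:
{"fn": "step_arm", "kwargs": {
  "increments": [
    {"dx": 0,"dy": 0,"dz": 0.2,"wx": 0,"wy": 0,"wz": 0},
    {"dx": 0,"dy": 0,"dz": 0,"wx": 0,"wy": 0,"wz": 0}
  ]
}}

```text
time_s: 25.15
eef_pos: [523.8, -150.1, 26.8]
ee_rot: [-0.0, 0.996, -0.094, -0.0]
force: [-1.1, 0.5, -0.9]
grip_width: 0.702
grip_force: 0.0
```

Request:
{"fn": "step_arm", "kwargs": {
  "increments": [
    {"dx": 0,"dy": 0,"dz": 0,"wx": 0,"wy": 0,"wz": 0},
    {"dx": 0,"dy": 0,"dz": 0,"wx": 0,"wy": 0,"wz": 0},
    {"dx": 0,"dy": 0,"dz": 0,"wx": 0,"wy": 0,"wz": 0},
    {"dx": 0,"dy": 0,"dz": 0,"wx": 0,"wy": 0,"wz": 0},
    {"dx": 0,"dy": 0,"dz": 0,"wx": 0,"wy": 0,"wz": 0}
  ],
  "fingers": 0,
  "squeeze": 110
}}

```text
time_s: 25.65
eef_pos: [524.3, -150.4, 27.9]
ee_rot: [0.0, 0.996, -0.094, 0.0]
force: [-1.4, -0.5, 5.7]
grip_width: 0.223
grip_force: 106.2
```

Request:
{"fn": "step_arm", "kwargs": {
  "increments": [
    {"dx": 0,"dy": 0,"dz": -0.4,"wx": 0,"wy": 0,"wz": 0},
    {"dx": 0,"dy": 0,"dz": -0.8,"wx": 0,"wy": 0,"wz": 0},
    {"dx": 0,"dy": 0,"dz": -0.9,"wx": 0,"wy": 0,"wz": 0},
    {"dx": 0,"dy": 0,"dz": -0.9,"wx": 0,"wy": 0,"wz": 0},
    {"dx": 0,"dy": 0,"dz": -0.9,"wx": 0,"wy": 0,"wz": 0}
  ]
}}

```text
time_s: 26.15
eef_pos: [523.6, -149.9, 125.8]
ee_rot: [-0.0, 0.996, -0.094, -0.0]
force: [0.2, 0.0, -3.0]
grip_width: 0.226
grip_force: 106.4
```

Request:
{"fn": "step_arm", "kwargs": {
  "increments": [
    {"dx": 0,"dy": 0,"dz": -0.9,"wx": 0,"wy": 0,"wz": 0},
    {"dx": 0,"dy": 0,"dz": -0.9,"wx": 0,"wy": 0,"wz": 0},
    {"dx": 0,"dy": 0,"dz": -0.7,"wx": 0,"wy": 0,"wz": 0},
    {"dx": 0,"dy": 0,"dz": 0,"wx": 0,"wy": 0,"wz": 0}
  ]
}}

```text
time_s: 26.55
eef_pos: [524.7, -150.4, 189.5]
ee_rot: [0.001, 0.996, -0.094, 0.002]
force: [0.1, 0.4, -3.1]
grip_width: 0.228
grip_force: 106.5
```

```bash
python3 - <<'E'
from h import *
st=ctrl.sense();print(st['eef_pos'],st['force'],st['wrist_torque'],st['joints'].round(2))
for cam in('scene','top'):
    c=snap(cam); print(cam,lm(c,cam,'mallet'),lm(c,cam,'mallet_grip'))
E
```

```text
[ 524.66082606 -150.39875304  189.51470616] [ 0.12037475  0.42695928 -3.1484386 ] [0.03134973 0.0776956  0.02336648] [-0.49  0.38  1.48  0.    1.28  1.27]
scene [(0.94, array([ 237.1, -382. ,    1.9])), (0.64, array([ 573.2, -163.6,  167.4]))] [(0.87, array([ 521.3, -148.5,  204.9])), (0.81, array([ 239.9, -331.8,   40.4]))]
top [(0.87, array([ 236.7, -377.5,    3. ]))] [(0.74, array([ 241.2, -326.1,   33.3])), (0.4, array([ 526.7, -146. ,  198.8]))]
```

Request:
{"fn": "step_arm", "kwargs": {
  "increments": [
    {"dx": -0.12,"dy": -0.5,"dz": 0,"wx": 0,"wy": 0,"wz": 0},
    {"dx": -0.22,"dy": -0.95,"dz": 0,"wx": 0,"wy": 0,"wz": 0},
    {"dx": -0.22,"dy": -0.95,"dz": 0,"wx": 0,"wy": 0,"wz": 0},
    {"dx": -0.22,"dy": -0.95,"dz": 0,"wx": 0,"wy": 0,"wz": 0},
    {"dx": -0.22,"dy": -0.95,"dz": 0,"wx": 0,"wy": 0,"wz": 0}
  ]
}}

```text
time_s: 27.35
eef_pos: [519.2, -38.0, 187.0]
ee_rot: [-0.0, 0.996, -0.094, -0.0]
force: [0.6, 0.1, -2.9]
grip_width: 0.225
grip_force: 106.6
```

Request:
{"fn": "step_arm", "kwargs": {
  "increments": [
    {"dx": -0.22,"dy": -0.95,"dz": 0,"wx": 0,"wy": 0,"wz": 0},
    {"dx": -0.22,"dy": -0.95,"dz": 0,"wx": 0,"wy": 0,"wz": 0},
    {"dx": -0.22,"dy": -0.95,"dz": 0,"wx": 0,"wy": 0,"wz": 0},
    {"dx": -0.22,"dy": -0.95,"dz": 0,"wx": 0,"wy": 0,"wz": 0},
    {"dx": -0.22,"dy": -0.95,"dz": 0,"wx": 0,"wy": 0,"wz": 0}
  ]
}}

```text
time_s: 27.85
eef_pos: [514.2, 83.8, 187.0]
ee_rot: [-0.0, 0.996, -0.094, -0.0]
force: [0.1, -0.1, -2.7]
grip_width: 0.226
grip_force: 106.6
```

Request:
{"fn": "step_arm", "kwargs": {
  "increments": [
    {"dx": -0.22,"dy": -0.95,"dz": 0,"wx": 0,"wy": 0,"wz": 0},
    {"dx": -0.22,"dy": -0.95,"dz": 0,"wx": 0,"wy": 0,"wz": 0},
    {"dx": -0.14,"dy": -0.5,"dz": 0,"wx": 0,"wy": 0,"wz": 0},
    {"dx": 0,"dy": 0,"dz": 0,"wx": 0,"wy": 0,"wz": 0},
    {"dx": 0,"dy": 0,"dz": 0,"wx": 0,"wy": 0,"wz": 0}
  ]
}}

```text
time_s: 28.35
eef_pos: [511.7, 143.3, 187.2]
ee_rot: [0.0, 0.996, -0.094, -0.0]
force: [0.2, -0.5, -2.8]
grip_width: 0.224
grip_force: 106.5
```

```bash
python3 - <<'E'
from h import *
st=ctrl.sense();print(st['eef_pos'],st['force'],st['ee_rot'])
for cam in('scene','top'):
    c=snap(cam); print(cam,lm(c,cam,'mallet'),lm(c,cam,'mallet_grip'),lm(c,cam,'punch_top',2),lm(c,cam,'dial_pointer',1))
E
```

```text
[511.68483711 143.32033306 187.16580891] [ 0.18215515 -0.47104271 -2.77963753] [ 1.83832689e-04  9.95577469e-01 -9.39438717e-02 -1.35033287e-04]
scene [(0.91, array([ 2.357e+02, -3.824e+02, -3.000e-01])), (0.79, array([559.6, 129.9, 164.9]))] [(0.89, array([ 235.7, -328.9,   38.1])), (0.58, array([507.1, 142.4, 202.7])), (0.16, array([531.3, 205.5,  -3.1]))] [(0.46, array([559.2, 129.5, 123.5])), (0.28, array([741.5,  51.4,  -1.8]))] [(0.56, array([613.6, 254.6,  66.4]))]
top [(0.82, array([ 240.4, -376.8,    2.5])), (0.74, array([ 7.724e+02, -7.020e+01, -2.000e-01]))] [(0.96, array([ 239.8, -323.9,   33.7])), (0.72, array([515.2, 144.6, 198.7]))] [] []
```

Request:
{"fn": "step_arm", "kwargs": {
  "increments": [
    {"dx": 0,"dy": 0,"dz": 0.5,"wx": 0,"wy": 0,"wz": 0},
    {"dx": 0,"dy": 0,"dz": 0.5,"wx": 0,"wy": 0,"wz": 0},
    {"dx": 0,"dy": 0,"dz": 0.3,"wx": 0,"wy": 0,"wz": 0},
    {"dx": 0,"dy": 0,"dz": 0.1,"wx": 0,"wy": 0,"wz": 0},
    {"dx": 0,"dy": 0,"dz": 0,"wx": 0,"wy": 0,"wz": 0}
  ]
}}

```text
time_s: 29.35
eef_pos: [511.7, 143.6, 151.8]
ee_rot: [0.0, 0.996, -0.094, -0.0]
force: [-0.2, 0.2, -2.9]
grip_width: 0.223
grip_force: 106.6
```

Request:
{"fn": "step_arm", "kwargs": {
  "increments": [
    {"dx": 0,"dy": 0,"dz": 0.1,"wx": 0,"wy": 0,"wz": 0},
    {"dx": 0,"dy": 0,"dz": 0.1,"wx": 0,"wy": 0,"wz": 0},
    {"dx": 0,"dy": 0,"dz": 0,"wx": 0,"wy": 0,"wz": 0}
  ]
}}

```text
time_s: 29.65
eef_pos: [511.9, 143.6, 147.3]
ee_rot: [-0.0, 0.996, -0.094, 0.0]
force: [0.5, 0.4, -1.6]
grip_width: 0.224
grip_force: 106.8
```

Force is starting to change, from -2.9 to -1.6 N, so this is contact.

Request:
{"fn": "step_arm", "kwargs": {
  "increments": [
    {"dx": 0,"dy": 0,"dz": 0.08,"wx": 0,"wy": 0,"wz": 0},
    {"dx": 0,"dy": 0,"dz": 0.08,"wx": 0,"wy": 0,"wz": 0},
    {"dx": 0,"dy": 0,"dz": 0,"wx": 0,"wy": 0,"wz": 0}
  ]
}}

```text
time_s: 29.95
eef_pos: [511.9, 143.6, 143.5]
ee_rot: [-0.0, 0.996, -0.094, 0.0]
force: [-2.9, 0.2, 2.3]
grip_width: 0.227
grip_force: 107.3
```

Request:
{"fn": "step_arm", "kwargs": {
  "increments": [
    {"dx": 0,"dy": 0,"dz": 0.08,"wx": 0,"wy": 0,"wz": 0},
    {"dx": 0,"dy": 0,"dz": 0.04,"wx": 0,"wy": 0,"wz": 0},
    {"dx": 0,"dy": 0,"dz": 0,"wx": 0,"wy": 0,"wz": 0}
  ]
}}

```text
time_s: 30.25
eef_pos: [511.9, 143.6, 140.4]
ee_rot: [-0.0, 0.996, -0.094, 0.0]
force: [-2.9, 0.0, 4.5]
grip_width: 0.225
grip_force: 107.6
```

Request:
{"fn": "step_arm", "kwargs": {
  "increments": [
    {"dx": 0,"dy": 0,"dz": 0.06,"wx": 0,"wy": 0,"wz": 0},
    {"dx": 0,"dy": 0,"dz": 0,"wx": 0,"wy": 0,"wz": 0}
  ]
}}

```text
time_s: 30.45
eef_pos: [511.8, 143.7, 139.0]
ee_rot: [-0.0, 0.996, -0.094, 0.0]
force: [-4.1, 1.0, 6.4]
grip_width: 0.224
grip_force: 107.7
```

Request:
{"fn": "step_arm", "kwargs": {
  "increments": [
    {"dx": 0,"dy": 0,"dz": 0.04,"wx": 0,"wy": 0,"wz": 0},
    {"dx": 0,"dy": 0,"dz": 0,"wx": 0,"wy": 0,"wz": 0}
  ]
}}

```text
time_s: 30.65
eef_pos: [511.7, 143.7, 138.5]
ee_rot: [-0.0, 0.996, -0.094, 0.0]
force: [-7.6, 1.1, 10.1]
grip_width: 0.227
grip_force: 108.5
```

Request:
{"fn": "step_arm", "kwargs": {
  "increments": [
    {"dx": 0,"dy": 0,"dz": 0.04,"wx": 0,"wy": 0,"wz": 0},
    {"dx": 0,"dy": 0,"dz": 0,"wx": 0,"wy": 0,"wz": 0}
  ]
}}

```text
time_s: 30.85
eef_pos: [511.6, 143.8, 138.1]
ee_rot: [-0.0, 0.996, -0.094, 0.0]
force: [-9.9, 0.9, 15.6]
grip_width: 0.223
grip_force: 109.4
```

Request:
{"fn": "step_arm", "kwargs": {
  "increments": [
    {"dx": 0,"dy": 0,"dz": 0.06,"wx": 0,"wy": 0,"wz": 0},
    {"dx": 0,"dy": 0,"dz": 0,"wx": 0,"wy": 0,"wz": 0}
  ]
}}

```text
time_s: 31.05
eef_pos: [511.4, 143.9, 137.6]
ee_rot: [-0.0, 0.996, -0.094, 0.0]
force: [-15.7, 1.0, 24.8]
grip_width: 0.22
grip_force: 110.6
```

Request:
{"fn": "step_arm", "kwargs": {
  "increments": [
    {"dx": 0,"dy": 0,"dz": -0.2,"wx": 0,"wy": 0,"wz": 0},
    {"dx": 0,"dy": 0,"dz": -0.4,"wx": 0,"wy": 0,"wz": 0},
    {"dx": 0,"dy": 0,"dz": -0.8,"wx": 0,"wy": 0,"wz": 0},
    {"dx": 0,"dy": 0,"dz": -0.7,"wx": 0,"wy": 0,"wz": 0},
    {"dx": 0,"dy": 0,"dz": 0,"wx": 0,"wy": 0,"wz": 0}
  ]
}}

```text
time_s: 31.55
eef_pos: [512.8, 143.5, 189.4]
ee_rot: [-0.0, 0.996, -0.094, 0.002]
force: [-0.4, -0.7, -2.6]
grip_width: 0.221
grip_force: 106.7
```

```bash
python3 - <<'E'
from h import *
st=ctrl.sense();print(st['eef_pos'],st['force'],st['ee_rot'])
for cam in('scene','top'):
    for i in range(2):
        c=snap(cam); print(cam,lm(c,cam,'mallet')[:3],lm(c,cam,'mallet_grip')[:3],lm(c,cam,'punch_top',2),lm(c,cam,'dial_pointer',1),lm(c,cam,'clip_mark',1))
E
```

```text
[512.81898423 143.5310334  189.4491423 ] [-0.36259523 -0.68362781 -2.58616497] [-2.20905685e-04  9.95557888e-01 -9.41343725e-02  1.77864654e-03]
scene [(0.84, array([ 237.5, -382.1,   -1.3])), (0.6, array([565.5, 130.7, 167.8]))] [(0.93, array([507.9, 144.5, 204.4])), (0.65, array([ 238.7, -331.8,   39.8]))] [(0.63, array([559.8, 129.6, 128.2])), (0.45, array([780.1, -73.3,  -1.6]))] [(0.82, array([614.9, 256.5,  62.1]))] [(0.46, array([613.6, 254.3,  34.5]))]
scene [(0.93, array([562.4, 133.2, 163.3])), (0.61, array([ 237.2, -382.6,   -1. ]))] [(0.68, array([ 236.8, -332.1,   42.5])), (0.63, array([509.5, 145.4, 200.9]))] [(0.55, array([559.5, 131. , 126.9]))] [(0.91, array([616.1, 259.4,  62. ]))] [(0.65, array([611.3, 254.7,  38.4]))]
top [(0.66, array([ 237. , -378.6,    3.5]))] [(0.92, array([ 239.8, -322.1,   32.2])), (0.53, array([512.4, 145.9, 200.7]))] [] [] [(0.38, array([610.7, 256.9,  32.3]))]
top [(0.79, array([ 239.8, -375.7,    4.1]))] [(0.89, array([ 237.8, -325.5,   33.3])), (0.44, array([513.4, 145.5, 198.8]))] [] [] [(0.52, array([612.1, 259.1,  34.5]))]
```

Request:
{"fn": "step_arm", "kwargs": {
  "increments": [
    {"dx": 0.12,"dy": 0.5,"dz": 0,"wx": 0,"wy": 0,"wz": 0},
    {"dx": 0.22,"dy": 0.95,"dz": 0,"wx": 0,"wy": 0,"wz": 0},
    {"dx": 0.22,"dy": 0.95,"dz": 0,"wx": 0,"wy": 0,"wz": 0},
    {"dx": 0.22,"dy": 0.95,"dz": 0,"wx": 0,"wy": 0,"wz": 0},
    {"dx": 0.22,"dy": 0.95,"dz": 0,"wx": 0,"wy": 0,"wz": 0}
  ]
}}

```text
time_s: 33.25
eef_pos: [516.1, 31.5, 187.8]
ee_rot: [0.0, 0.996, -0.094, 0.0]
force: [0.1, -0.3, -2.2]
grip_width: 0.222
grip_force: 106.6
```

Request:
{"fn": "step_arm", "kwargs": {
  "increments": [
    {"dx": 0.22,"dy": 0.95,"dz": 0,"wx": 0,"wy": 0,"wz": 0},
    {"dx": 0.22,"dy": 0.95,"dz": 0,"wx": 0,"wy": 0,"wz": 0},
    {"dx": 0.22,"dy": 0.95,"dz": 0,"wx": 0,"wy": 0,"wz": 0},
    {"dx": 0.22,"dy": 0.95,"dz": 0,"wx": 0,"wy": 0,"wz": 0},
    {"dx": 0.22,"dy": 0.95,"dz": 0,"wx": 0,"wy": 0,"wz": 0}
  ]
}}

```text
time_s: 33.75
eef_pos: [520.7, -90.4, 187.8]
ee_rot: [0.0, 0.996, -0.094, -0.0]
force: [0.2, -0.3, -4.0]
grip_width: 0.222
grip_force: 106.6
```

Request:
{"fn": "step_arm", "kwargs": {
  "increments": [
    {"dx": 0.22,"dy": 0.95,"dz": 0,"wx": 0,"wy": 0,"wz": 0},
    {"dx": 0.22,"dy": 0.95,"dz": 0,"wx": 0,"wy": 0,"wz": 0},
    {"dx": 0.14,"dy": 0.5,"dz": 0,"wx": 0,"wy": 0,"wz": 0},
    {"dx": 0,"dy": 0,"dz": 0,"wx": 0,"wy": 0,"wz": 0},
    {"dx": 0,"dy": 0,"dz": 0,"wx": 0,"wy": 0,"wz": 0}
  ]
}}

```text
time_s: 34.25
eef_pos: [523.9, -149.8, 187.7]
ee_rot: [-0.0, 0.996, -0.094, -0.0]
force: [1.1, -0.1, -3.0]
grip_width: 0.223
grip_force: 106.9
```

Request:
{"fn": "step_arm", "kwargs": {
  "increments": [
    {"dx": 0,"dy": 0,"dz": 0.8,"wx": 0,"wy": 0,"wz": 0},
    {"dx": 0,"dy": 0,"dz": 1,"wx": 0,"wy": 0,"wz": 0},
    {"dx": 0,"dy": 0,"dz": 1,"wx": 0,"wy": 0,"wz": 0},
    {"dx": 0,"dy": 0,"dz": 1,"wx": 0,"wy": 0,"wz": 0},
    {"dx": 0,"dy": 0,"dz": 1,"wx": 0,"wy": 0,"wz": 0}
  ]
}}

```text
time_s: 34.75
eef_pos: [524.1, -148.9, 67.1]
ee_rot: [-0.0, 0.996, -0.093, 0.0]
force: [0.9, -0.2, -3.1]
grip_width: 0.226
grip_force: 106.8
```

Request:
{"fn": "step_arm", "kwargs": {
  "increments": [
    {"dx": 0,"dy": 0,"dz": 0.8,"wx": 0,"wy": 0,"wz": 0},
    {"dx": 0,"dy": 0,"dz": 0.4,"wx": 0,"wy": 0,"wz": 0},
    {"dx": 0,"dy": 0,"dz": 0,"wx": 0,"wy": 0,"wz": 0}
  ]
}}

```text
time_s: 35.05
eef_pos: [523.6, -149.2, 37.0]
ee_rot: [-0.0, 0.996, -0.094, -0.001]
force: [-0.9, -0.1, -3.5]
grip_width: 0.225
grip_force: 106.7
```

Request:
{"fn": "step_arm", "kwargs": {
  "increments": [
    {"dx": 0,"dy": 0,"dz": 0.2,"wx": 0,"wy": 0,"wz": 0},
    {"dx": 0,"dy": 0,"dz": 0.08,"wx": 0,"wy": 0,"wz": 0},
    {"dx": 0,"dy": 0,"dz": 0,"wx": 0,"wy": 0,"wz": 0}
  ]
}}

```text
time_s: 35.35
eef_pos: [524.2, -150.1, 31.1]
ee_rot: [0.0, 0.996, -0.094, 0.0]
force: [-0.4, -0.5, -2.9]
grip_width: 0.22
grip_force: 106.7
```

Request:
{"fn": "step_arm", "kwargs": {
  "increments": [
    {"dx": 0,"dy": 0,"dz": 0.06,"wx": 0,"wy": 0,"wz": 0},
    {"dx": 0,"dy": 0,"dz": 0,"wx": 0,"wy": 0,"wz": 0}
  ]
}}

```text
time_s: 35.55
eef_pos: [524.1, -150.2, 29.4]
ee_rot: [0.0, 0.996, -0.094, 0.0]
force: [-0.3, -0.4, -3.1]
grip_width: 0.222
grip_force: 106.7
```

Request:
{"fn": "step_arm", "kwargs": {
  "increments": [
    {"dx": 0,"dy": 0,"dz": 0.06,"wx": 0,"wy": 0,"wz": 0},
    {"dx": 0,"dy": 0,"dz": 0,"wx": 0,"wy": 0,"wz": 0}
  ]
}}

```text
time_s: 35.75
eef_pos: [524.2, -150.3, 28.1]
ee_rot: [0.0, 0.996, -0.094, 0.0]
force: [-0.9, 1.1, -0.7]
grip_width: 0.223
grip_force: 107.2
```

Request:
{"fn": "step_arm", "kwargs": {
  "increments": [
    {"dx": 0,"dy": 0,"dz": 0.04,"wx": 0,"wy": 0,"wz": 0},
    {"dx": 0,"dy": 0,"dz": 0,"wx": 0,"wy": 0,"wz": 0}
  ]
}}

```text
time_s: 35.95
eef_pos: [524.1, -150.3, 28.0]
ee_rot: [0.0, 0.996, -0.094, 0.0]
force: [-5.5, 1.1, 9.9]
grip_width: 0.226
grip_force: 108.6
```

The mallet is standing on the mat. I'll release it and rise.

Request:
{"fn": "step_arm", "kwargs": {
  "increments": [
    {"dx": 0,"dy": 0,"dz": -0.03,"wx": 0,"wy": 0,"wz": 0},
    {"dx": 0,"dy": 0,"dz": 0,"wx": 0,"wy": 0,"wz": 0},
    {"dx": 0,"dy": 0,"dz": 0,"wx": 0,"wy": 0,"wz": 0},
    {"dx": 0,"dy": 0,"dz": 0,"wx": 0,"wy": 0,"wz": 0}
  ],
  "fingers": 60
}}

```text
time_s: 36.35
eef_pos: [524.1, -150.2, 27.5]
ee_rot: [0.0, 0.996, -0.094, 0.0]
force: [0.3, -0.2, -0.5]
grip_width: 0.704
grip_force: 0.0
```

Request:
{"fn": "step_arm", "kwargs": {
  "increments": [
    {"dx": 0,"dy": 0,"dz": -0.4,"wx": 0,"wy": 0,"wz": 0},
    {"dx": 0,"dy": 0,"dz": -0.8,"wx": 0,"wy": 0,"wz": 0},
    {"dx": 0,"dy": 0,"dz": -1,"wx": 0,"wy": 0,"wz": 0},
    {"dx": 0,"dy": 0,"dz": -1,"wx": 0,"wy": 0,"wz": 0},
    {"dx": 0,"dy": 0,"dz": -1,"wx": 0,"wy": 0,"wz": 0}
  ]
}}

```text
time_s: 36.85
eef_pos: [524.0, -150.1, 134.3]
ee_rot: [0.0, 0.996, -0.094, 0.0]
force: [0.2, 0.1, -0.5]
grip_width: 0.706
grip_force: 0.0
```

Request:
{"fn": "step_arm", "kwargs": {
  "increments": [
    {"dx": -1,"dy": 0,"dz": -0.8,"wx": 0,"wy": 0,"wz": 0},
    {"dx": -1,"dy": 0,"dz": -0.5,"wx": 0,"wy": 0,"wz": 0},
    {"dx": -1,"dy": 0,"dz": 0,"wx": 0,"wy": 0,"wz": 0},
    {"dx": 0,"dy": 0,"dz": 0,"wx": 0,"wy": 0,"wz": 0}
  ]
}}

```text
time_s: 37.25
eef_pos: [448.7, -135.6, 166.2]
ee_rot: [0.0, 0.996, -0.094, 0.0]
force: [0.5, -0.3, 0.0]
grip_width: 0.704
grip_force: 0.0
```

```bash
python3 pc.py; python3 - <<'E'
from h import *
for cam in('scene','top'):
    c=snap(cam); print(cam,*[(l,lm(c,cam,l,2)) for l in ('mallet','mallet_grip','punch_top','mat')])
E
```

```text
scene 6 [613.4 255.4  62.6] ang 32.1 [0.4 1.4 0.8]
scene 6 [611.8 255.5  32.9] ang 32.7 [1.7 1.7 0.7]
top 7 [612.2 257.7  60.7] ang 33.7 [1.2 1.5 9.9]
top 6 [610.4 259.7  33. ] ang 35.3 [1.3 1.7 1.5]
[ 450.3795572  -136.09846106  165.06738904] [ 0.91959265 -0.36092253 -0.51713132] 39.05
scene ('mallet', [(0.81, array([ 574.2, -161.1,    3.3])), (0.75, array([ 235.7, -384.3,    2.1]))]) ('mallet_grip', [(0.68, array([ 236.1, -328.1,   36.7])), (0.64, array([ 519.3, -147.9,   42.4]))]) ('punch_top', [(0.48, array([556.7, 129.8, 125.6]))]) ('mat', [(0.94, array([ 541.1, -198. ,    2.1]))])
top ('mallet', [(0.81, array([ 240.8, -380.2,    1. ])), (0.78, array([ 574.5, -161.3,    4. ]))]) ('mallet_grip', [(0.64, array([ 239.1, -327.5,   33.8])), (0.55, array([ 526.2, -149.9,   41.9]))]) ('punch_top', [(0.49, array([563.8, 133.1, 127.4]))]) ('mat', [(0.59, array([ 5.409e+02, -1.877e+02, -3.000e-01]))])
```

The pointer is within about 2 mm of the mark, the punch is up, and the mallet is standing on the mat. I'm handing it in.

```bash
python3 -c "
from rig import finish_job
print(finish_job())"
```

```text
the job is handed in; nothing more can be done
None
```

I set the pointer to within about 2 mm of the clip's mark, pressed the punch fully home once with the mallet (about 28 N), stood the mallet back upright on its mat, and handed the job in at about 39 s; the verdict was not shown.

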